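Draw the packing strip out from under the timber

TASK

One end of the short timber on the drilling rests is propped up by a thin plywood packing strip: draw the strip out so that the timber comes down level on both rests, without dragging, twisting or lifting the timber off its place. Then lay the strip flat in the empty steel tray; put it down, do not drop it. Do not knock the jar, the wooden offcut or the brick out of place.

Things in the scene. Friction and masses are not known exactly. Their poses are not given: they have to be found in the camera images.
- rests: fixed grey base plate, 100 x 190 x 12 mm, with two steel blocks 80 mm wide (x), tops 60 mm above the bench. Origin: on the bench below the timber's middle; y runs along the timber. Plate y = -120 to +70 mm; one block y = -10 to +30 (bears the timber directly), the other y = -110 to -50 (the strip lies on it). Past y = -120 mm is bench, perhaps the low rim of the tray or bolt box.
- timber: loose brown wood block 60 (x) x 200 (y) x 45 mm, about 0.36 kg, lying along y on the rests, its -y end propped 5.4 degrees up by the strip. Origin: centre of its underside, z up. Held by weight and friction only. The strip carries 20 to 40 % of its weight, so a straight pull along the strip to -y leaves it in place; when the strip is out, its end drops 8 mm.
- strip: loose plywood strip 40 (x) x 150 (y) x 8 mm, about 45 g. Origin: centre of its underside. It starts level on the -y rest, underside 60 mm above the bench, along the rests' y within 0.04 rad, centre at y = -130 mm in the rests' frame: its +y end is 45 mm under the timber, its -y end sticks out free 105 mm past the timber's end.
- tray: fixed empty open steel tray, the one without dividers, outside 140 (x) x 230 (y) x 28 mm high, walls and floor 5 mm thick. Origin: centre of its underside, on the bench; y is its long axis. It and the bolt box may stand either way round (nearer to or farther from the robot).
- bolt_box: fixed plywood box 130 (x) x 210 (y) x 45 mm high with two dividers and steel bolts in it; not used. Origin: centre of its underside, y its long axis.
- jar: bystander: amber glass jar, 72 mm across, 80 mm high; origin at the centre of its underside
- offcut: bystander: wooden offcut 60 x 110 x 40 mm high; origin at the centre of its underside
- brick: bystander: brick 100 x 200 x 60 mm high; origin at the centre of its underside
Things that resemble listed ones, but are neither listed nor needed, are in the scene too. There is more than one size of the strip; the job needs the middle-sized.

How it is judged:
By the outcome, as a careful person would: the job done as asked, in the order asked, and still so for the second after the job is handed in, with the robot touching nothing.
It also fails if it takes over 51 s, if anything falls off the work surface, if the arm or the gripper's body presses on something with over 40 N, if the wrist force passes 120 N, or if a joint passes its speed limit or range.

ROBOT

A 6-joint arm with a two-finger parallel gripper is mounted at the origin on the work surface. World frame = base frame: x ahead of the robot, y to its left, z up, the work surface at z = 0. Lengths are in mm, angles in degrees, forces in N, time in s.
With the tool pointing down it reaches from about 300 to 950 mm from the base axis. Payload 3.1 kg.
Tool frame: the origin (TCP) lies at the centre of the arm's flange, where the gripper is bolted on; the fingertips stand 173 mm ahead of it and the grasp point (between the pads) lies 155 mm ahead of it; z points along the fingers, y is the line along which they close (so a half turn about z gives the same grasp; the last joint's range is limited). The gripper opens to 85 mm and grips with 20 to 120 N. Pads are 22 mm wide; open, the fingers measure 114 mm over their backs; the gripper's body (76 mm by 85 mm) begins 54 mm behind the grasp point. The pads swing forward as they close: fully open they stand 13 mm farther back than shut.
Start: joints at [-74.697, 17.653, 93.61, -0, 68.738, -3.994], TCP at [206.517, -589.902, 404.672] pointing down, gripper open.
Joint ranges: [-175.34, 175.34], [-45.06, 112.39], [2.9, 150.54], [-68.45, 248.45], [3.09, 151.38], [-168.51, 168.51]. Speed limits (degrees/s): [159.86, 159.86, 180, 180, 180, 180].

INTERFACE

Orientations are given as a 3x3 rotation matrix whose columns are the frame's x, y, z axes.
In Python, from workcell import manip gives the robot as it stands. The module is installed in compiled form; this text tells all that it offers.
- The arm moves only by the shell command python3 -m handwheel 'ROWS' [OPENING]. ROWS is JSON, a list of rows, each a list of 4 numbers: the shift along the tool's x, y, z in mm, then the turn about the tool's z in rad. A call has 1 to 20 rows; each row shifts and turns the commanded pose from where the row before left it, along the tool's axes as they then stand; what a row does not reach is not made up. A row lasts 1/10 s, in which the tool goes at most 50 mm and 8.59 degrees, less where a joint would pass 70% of its speed; a pose out of reach is approached as far as the arm can. A call is refused whole if a number of a shift passes 50 or a number of a turn 0.15, either way. A call with a gripper value outside its range is refused whole. OPENING is the finger opening in mm, from 0 to 85.4, set as the call begins (- or left out, the last holds). The fingers move at their own pace and stop on an object; the grip force is fixed at half the most. Time passes only in rows, so rows that do not move let the fingers close. It gives the time, the measured TCP pose, the force, the opening and the grip force at its end, in the units of the state.
- manip.get_obs(): the state, without advancing time (a new reading comes with each control period).
- manip.read_camera(name): name is "scene" or "top"; returns a dict with "pixels" (400x640x3 uint8, blue, green, red), "z_map" (400x640 float32, mm along the optical axis (not along the pixel's ray), 0 where there is no reading), "fx", "fy", "cx", "cy" (pixels), "rvec" (rotation vector, rad) and "tvec" (3), from world to camera coordinates, as OpenCV has them. Camera axes: x right, y down, z forward; pixel columns grow to the right and rows downward; lengths in mm; the calibration is good to about 2 mm. A picture is of the moment at which its call begins.
- manip.hand_in(): hands the job in; it is judged then, once.
The state is a dict: "time_s": time; "qpos": joint angles; "joint_velocities": joint speeds; "joint_efforts": joint torques, N m; "eef_pos": TCP position; "eef_rot": TCP orientation; "ft_force": force on the tool from outside, world axes, zero at the start; "torque": the same for the moment, N m; "opening": finger opening in mm; "finger_force": force on a finger pad.
Only numpy, scipy, OpenCV 4.12 (cv2) and the standard library are available. Lean on these libraries where they do the work, as an engineer would, in place of code of your own. Each camera call takes 0.05 s, during which the arm holds its last target. There are 200 camera calls.

## Working session

There is one attempt and no reset: what is moved stays moved. The work goes in short steps, Python scripts to look and compute and a shell command to move; the robot and the scene stay as the last step left them, time stands still between calls to the robot, and variables do not carry over. Pictures are saved under pics/ and viewed, at most 10 in all, crops included, and the job is handed in when it is done.

```bash
mkdir -p pics; cat > h.py <<'E'
import numpy as np, cv2
from workcell import manip
def cam(n):
    c=manip.read_camera(n); z=c["z_map"].astype(float)
    R=cv2.Rodrigues(np.array(c["rvec"],float))[0]; t=np.array(c["tvec"],float).ravel()
    v,u=np.mgrid[:400,:640]
    P=np.stack([(u-c["cx"])/c["fx"]*z,(v-c["cy"])/c["fy"]*z,z],-1)
    W=(P-t)@R; W[z==0]=np.nan
    return c["pixels"],W
E
python3 - <<'E'
from h import *
for n in("top","scene"):
    p,W=cam(n); cv2.imwrite(f"pics/{n}0.png",p); np.save(f"{n}0.npy",W)
o=manip.get_obs();print(o["time_s"],o["eef_pos"],o["eef_rot"])
E
```

```text
0.1 [ 206.3863096  -589.52529164  403.52796033] [[ 9.43820672e-01  3.30457535e-01 -5.98090503e-04]
 [ 3.30458054e-01 -9.43818399e-01  2.07484208e-03]
 [ 1.21158379e-04 -2.15592267e-03 -9.99997669e-01]]
```

View pics/top0.png

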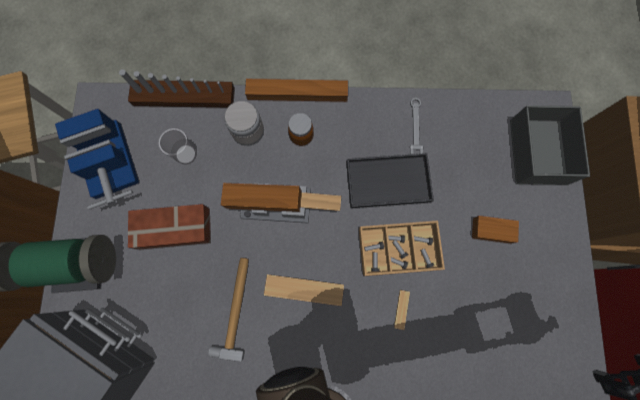

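View pics/scene0.png

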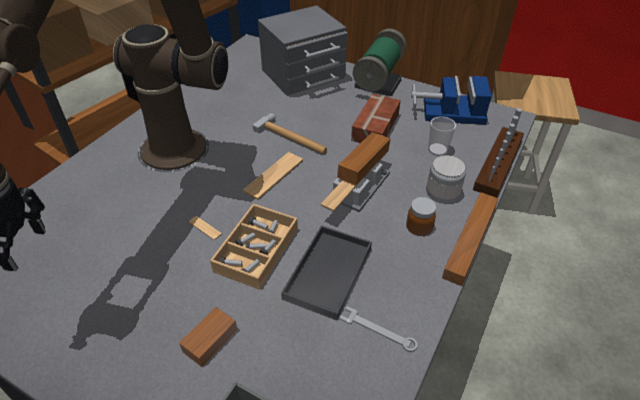

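The top view shows the timber at about (260,197) and the strip sticking out right to (340,202). The tray is at (390,180), the bolt box at (400,248), the amber jar at (300,128), the offcut at (496,229) and the brick at (167,226). Next I'll measure the strip, timber and tray.

```bash
python3 - <<'E'
from h import *
W=np.load("top0.npy")
for r,c in((202,305),(202,320),(202,335),(195,230),(197,290),(180,390),(128,300)): print(r,c,W[r,c].round(1))
def rect(n,r0,r1,c0,c1,z0,z1):
    S=W[r0:r1,c0:c1].reshape(-1,3); S=S[(S[:,2]>z0)&(S[:,2]<z1)]
    q=cv2.minAreaRect(S[:,:2].astype(np.float32)); print(n,len(S),q,cv2.boxPoints(q).round(0).tolist(),S[:,2].mean().round(1))
rect("strip",185,220,295,350,58,76)
rect("timber",175,220,215,303,85,135)
rect("tray",145,215,340,440,18,36)
rect("traywallhi",145,215,340,440,24,36)
rect("trayfl",160,200,355,425,-5,12)
rect("box",215,280,350,450,35,55)
rect("jar",105,150,280,325,65,95)
E
```

```text
202 305 [571.5  45.4  68.7]
202 320 [572.7   5.7  66.8]
202 335 [572.6 -34.   70.2]
195 230 [579.3 236.9 100.1]
197 290 [573.3  81.4 114.4]
180 390 [ 654.9 -193.     6. ]
128 300 [775.   63.8  81.4]
strip 689 ((571.9924926757812, 9.510360717773438), (116.68872833251953, 80.20226287841797), 83.73531341552734) [[526.0, -44.0], [605.0, -53.0], [618.0, 63.0], [538.0, 72.0]] 67.1
timber 1923 ((577.022705078125, 158.9587860107422), (201.9977569580078, 60.85152816772461), 87.38780975341797) [[542.0, 59.0], [603.0, 57.0], [612.0, 258.0], [551.0, 261.0]] 106.9
tray 617 ((650.0577392578125, -187.36456298828125), (141.3662109375, 230.00054931640625), 5.431167125701904) [[569.0, -80.0], [591.0, -309.0], [731.0, -295.0], [710.0, -66.0]] 26.1
traywallhi 471 ((649.68994140625, -187.397705078125), (140.9208526611328, 229.85858154296875), 5.247868061065674) [[569.0, -79.0], [590.0, -308.0], [730.0, -295.0], [709.0, -67.0]] 27.6
trayfl 2757 ((657.5038452148438, -192.68341064453125), (118.3812484741211, 202.09323120117188), 1.0552891492843628) [[596.0, -93.0], [600.0, -295.0], [719.0, -293.0], [715.0, -91.0]] 5.1
box 779 ((457.3812255859375, -212.6821746826172), (130.42691040039062, 210.90501403808594), 5.354790210723877) [[383.0, -114.0], [402.0, -324.0], [532.0, -312.0], [512.0, -102.0]] 42.8
jar 424 ((787.4285278320312, 64.36552429199219), (60.407283782958984, 62.09952163696289), 89.6099624633789) [[756.0, 34.0], [818.0, 34.0], [819.0, 94.0], [757.0, 95.0]] 79.2
```

```bash
python3 - <<'E'
from h import *
W=np.load("top0.npy"); p=cv2.imread("pics/top0.png").astype(int)
S=W[185:220,295:350].reshape(-1,3); C=p[185:220,295:350].reshape(-1,3)
m=(S[:,2]>58)&(S[:,2]<80)&(C[:,2]-C[:,0]>45)&(S[:,1]<57); S=S[m]
print(len(S),cv2.minAreaRect(S[:,:2].astype(np.float32)),S[:,1].min(),S[:,1].max(),S[:,2].mean())
for a in range(-50,55,10):
    s=S[(S[:,1]>=a)&(S[:,1]<a+10)]; 
    if len(s): print(a+5,s[:,0].min().round(1),s[:,0].max().round(1),s[:,0].mean().round(1),s[:,2].mean().round(1))
# scene cam too
Ws=np.load("scene0.npy"); q=cv2.imread("pics/scene0.png").astype(int)
S=Ws.reshape(-1,3);C=q.reshape(-1,3)
m=(abs(S[:,2]-68)<5)&(C[:,2]-C[:,0]>45)&(abs(S[:,0]-572)<40)&(S[:,1]<57)&(S[:,1]>-80); S=S[m]
print(len(S),cv2.minAreaRect(S[:,:2].astype(np.float32)),S[:,1].min(),S[:,2].mean())
E
python3 -m handwheel '[[0,0,0,-0.119],[0,0,0,-0.119],[0,0,0,-0.119],[0,0,0,-0.119],[0,0,0,-0.119],[0,0,0,-0.119],[0,0,0,-0.119],[0,0,0,-0.119],[0,0,0,-0.119],[0,0,0,-0.119],[0,0,0,0]]' 60
```

```text
555 ((575.1325073242188, 4.838832855224609), (104.40729522705078, 39.39830780029297), 85.33226776123047) -47.431809255175764 56.395986222194566 68.04766183817323
-45 554.6 589.9 573.9 67.8
-35 554.0 589.6 571.8 68.0
-25 553.9 592.3 572.0 68.1
-15 553.5 592.2 573.1 68.3
-5 555.6 592.1 574.8 67.8
5 555.6 595.2 574.2 68.1
15 555.8 594.4 576.0 68.0
25 557.7 594.5 576.0 68.5
35 557.9 594.3 575.1 67.6
45 558.6 596.7 578.7 68.0
55 560.6 596.5 576.9 68.1
431 ((573.8438720703125, 2.6842880249023438), (108.51148223876953, 40.06523132324219), 85.32566833496094) -52.84610177569988 68.88593009086073
time_s: 1.2
eef_pos: [206.5, -589.7, 404.0]
eef_rot: [[0.044, 0.999, -0.0], [0.999, -0.044, 0.001], [0.001, -0.0, -1.0]]
ft_force: [-0.3, 0.1, 0.1]
opening: 59.7
finger_force: 0.0
```

```bash
python3 -m handwheel '[[0,0,0,0.028],[31.4,17.06,4,0],[31.4,17.06,4,0],[31.4,17.06,4,0],[31.4,17.06,4,0],[31.4,17.06,4,0],[31.4,17.06,4,0],[31.4,17.06,4,0],[31.4,17.06,4,0],[31.4,17.06,4,0],[31.4,17.06,4,0],[31.4,17.06,4,0],[31.4,17.06,4,0],[31.4,17.06,4,0],[31.4,17.06,4,0],[31.4,17.06,4,0],[31.4,17.06,4,0],[31.4,17.06,4,0],[31.4,17.06,4,0],[31.4,17.06,4,0]]'
python3 -m handwheel '[[0,0,10,0],[0,0,10,0],[0,0,0,0],[0,0,0,0]]' 56
python3 - <<'E'
from h import *
p,W=cam("scene"); cv2.imwrite("pics/s1.png",cv2.resize(p[100:260,250:450],(800,640))[:600]); np.save("s1.npy",W)
p,W=cam("top"); np.save("t1.npy",W); cv2.imwrite("pics/t1full.png",p)
o=manip.get_obs(); print(o["eef_pos"],o["ft_force"],o["opening"])
E
```

```text
time_s: 3.2
eef_pos: [573.4, -16.8, 328.5]
eef_rot: [[0.075, 0.997, 0.0], [0.997, -0.075, -0.0], [-0.0, 0.0, -1.0]]
ft_force: [1.3, -0.9, -0.1]
opening: 60.0
finger_force: 0.0
time_s: 3.6
eef_pos: [571.9, -19.1, 308.0]
eef_rot: [[0.074, 0.997, -0.002], [0.997, -0.074, -0.0], [-0.0, -0.002, -1.0]]
ft_force: [-0.1, -0.7, 0.2]
opening: 56.0
finger_force: 0.0
[572.51085235 -19.16774774 308.95957278] [ 0.45156034 -0.39573771  0.55929495] 56.412868165493435
```

View pics/s1.png

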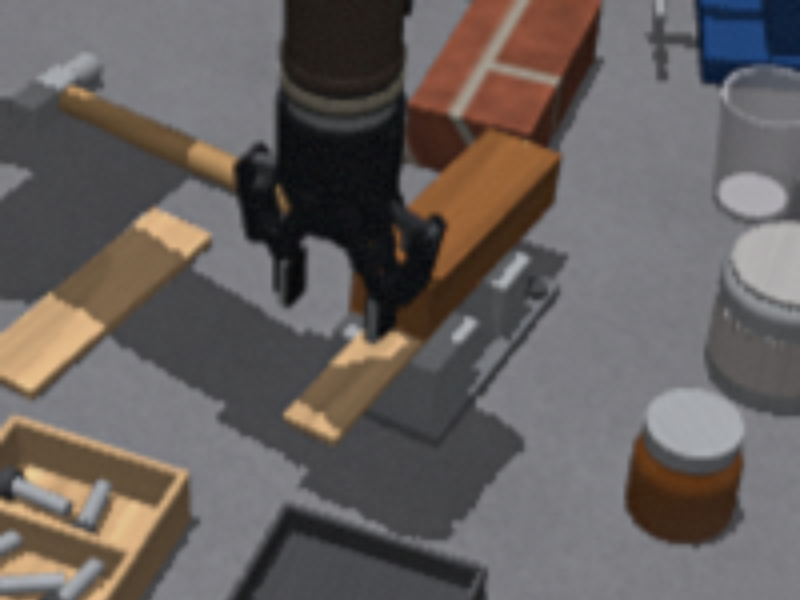

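The gripper is above the free strip, with its fingers at (290,280) and (378,315) in the crop. They line up with the strip's width. I'll measure the tip height and centring from depth.

```bash
python3 - <<'E'
from h import *
for n in("s1","t1"):
    W=np.load(n+".npy").reshape(-1,3)
    for lo,hi in((520,572),(573,630)):
        S=W[(W[:,0]>lo)&(W[:,0]<hi)&(abs(W[:,1]+19)<30)&(W[:,2]>110)&(W[:,2]<170)]
        if len(S):
            k=S[S[:,2]<np.sort(S[:,2])[min(25,len(S)-1)]+1]; print(n,len(S),np.sort(S[:,2])[:6].round(1),k.mean(0).round(1),k.min(0).round(1),k.max(0).round(1))
W=np.load("s1.npy").reshape(-1,3); S=W[(abs(W[:,2]-68)<4)&(abs(W[:,0]-573)<35)&(W[:,1]<57)&(W[:,1]>-80)]
print(len(S),cv2.minAreaRect(S[:,:2].astype(np.float32)),S[:,2].mean())
E
```

```text
s1 74 [141.7 142.4 142.9 143.  143.5 144.5] [540.3 -19.7 148.2] [528.3 -28.9 141.7] [544.   -6.1 153.6]
s1 56 [142.3 143.2 144.  144.8 145.6 146.7] [605.6 -28.4 151.3] [598.6 -34.5 142.3] [613.3 -16.4 157.7]
423 ((573.5965576171875, 1.3635368347167969), (57.10933303833008, 107.26451873779297), 4.871158599853516) 68.7036847173601
```

```bash
python3 -m handwheel '[[0,0.3,15,0],[0,0,15,0],[0,0,15,0],[0,0,15,0],[0,0,10,0],[0,0,5,0],[0,0,2.5,0],[0,0,0,0],[0,0,0,0]]' 56
python3 -m handwheel '[[0,0,0,0],[0,0,0,0],[0,0,0,0],[0,0,0,0],[0,0,0,0]]' 44
python3 -m handwheel '[[0,0,0,0],[0,0,0,0],[0,0,0,0]]' 34
```

```text
time_s: 4.6
eef_pos: [573.5, -18.2, 231.8]
eef_rot: [[0.072, 0.997, 0.001], [0.997, -0.072, -0.0], [-0.0, 0.001, -1.0]]
ft_force: [0.1, 0.4, 0.2]
opening: 56.3
finger_force: 0.0
time_s: 5.1
eef_pos: [573.0, -18.2, 231.3]
eef_rot: [[0.072, 0.997, 0.0], [0.997, -0.072, -0.0], [-0.0, 0.0, -1.0]]
ft_force: [-0.1, -0.5, -0.6]
opening: 43.8
finger_force: 0.0
time_s: 5.4
eef_pos: [573.0, -18.2, 231.3]
eef_rot: [[0.072, 0.997, -0.0], [0.997, -0.072, -0.0], [-0.0, -0.0, -1.0]]
ft_force: [-0.9, 0.0, 1.7]
opening: 38.1
finger_force: 61.1
```

```bash
python3 -m handwheel '[[-1,0,0,0],[-2,0,0,0],[-3,0,0,0],[-4,0,0,0],[0,0,0,0]]'
python3 - <<'E'
from h import *
p,W=cam("scene"); cv2.imwrite("pics/s2.png",cv2.resize(p[120:240,290:450],(800,600),interpolation=cv2.INTER_CUBIC))
E
```

```text
time_s: 5.9
eef_pos: [572.3, -28.8, 231.2]
eef_rot: [[0.072, 0.997, 0.0], [0.997, -0.072, -0.0], [-0.0, 0.0, -1.0]]
ft_force: [0.1, 0.1, 2.0]
opening: 38.1
finger_force: 61.1
```

View pics/s2.png

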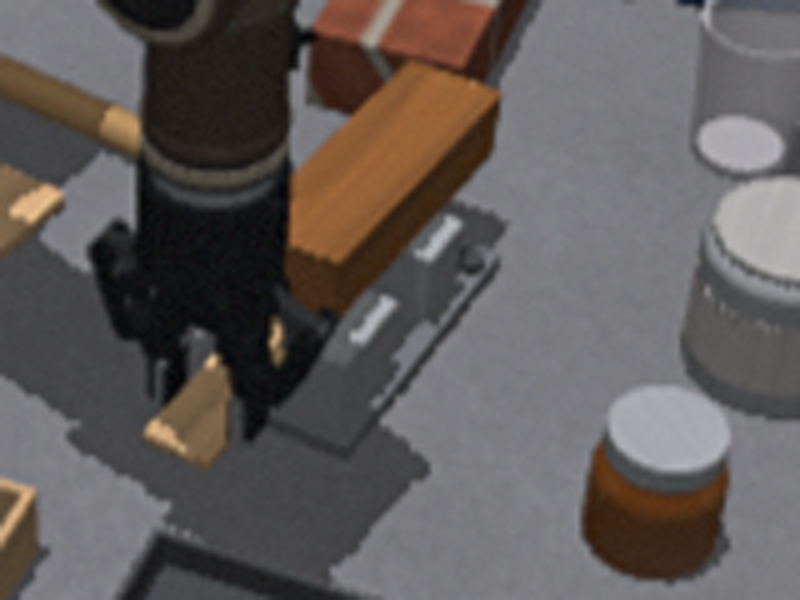

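The strip is held between the fingers at about (200,400) in the crop, and the timber hasn't moved. I'll go on with the pull.

```bash
python3 -m handwheel '[[-3,0,0,0],[-4,0,0,0],[-4,0,0,0],[-4,0,0,0],[-4,0,0,0],[-4,0,0,0],[-4,0,0,0],[-4,0,0,0],[-4,0,0,0],[-4,0,0,0],[-4,0,0,0],[-4,0,0,0],[-4,0,0,0],[-4,0,0,0],[-4,0,0,0],[-4,0,0,0],[-4,0,0,0],[0,0,0,0]]'
python3 - <<'E'
from h import *
p,W=cam("scene"); cv2.imwrite("pics/s3.png",cv2.resize(p[120:300,280:450],(755,800),interpolation=cv2.INTER_CUBIC)[:600]); np.save("s3.npy",W)
p,W=cam("top"); np.save("t3.npy",W)
for n in("t","s"):
  for k in ({"t":"top0","s":"scene0"}[n],n+"3"):
    V=np.load(k+".npy").reshape(-1,3); S=V[(abs(V[:,0]-577)<50)&(V[:,1]>50)&(V[:,1]<270)&(V[:,2]>88)&(V[:,2]<135)]
    A=np.c_[S[:,:2]-[577,159],np.ones(len(S))]; c=np.linalg.lstsq(A,S[:,2],rcond=None)[0]
    print(k,cv2.minAreaRect(S[:,:2].astype(np.float32)),c.round(3))
E
```

```text
time_s: 7.75
eef_pos: [567.5, -95.5, 231.2]
eef_rot: [[0.072, 0.997, 0.0], [0.997, -0.072, -0.0], [-0.0, 0.0, -1.0]]
ft_force: [-1.1, 0.0, -0.5]
opening: 38.3
finger_force: 61.0
top0 ((577.022705078125, 158.9587860107422), (201.9977569580078, 60.85152816772461), 87.38780975341797) [ 5.1000e-02 -8.2000e-02  1.0696e+02]
t3 ((576.8472290039062, 156.02639770507812), (200.3225555419922, 61.050350189208984), 87.44019317626953) [3.90000e-02 1.00000e-03 1.04688e+02]
scene0 ((576.4676513671875, 156.64996337890625), (206.672607421875, 64.43354797363281), 87.33474731445312) [-8.2000e-02 -3.8000e-02  1.0661e+02]
s3 ((576.7586669921875, 154.5299072265625), (206.39723205566406, 64.32855224609375), 86.65984344482422) [-6.40000e-02  1.80000e-02  1.04981e+02]
```

View pics/s3.png

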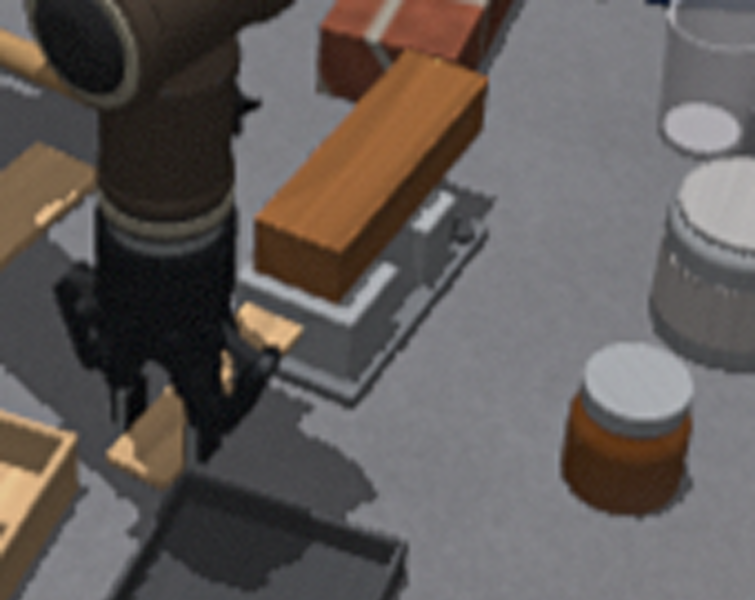

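The timber is level on both rests at (370,180) in the crop, with a fitted slope of 0.001, and hasn't moved. The strip is free and gripped. Now I'll lift it and move over the tray.

```bash
python3 -m handwheel '[[-3,0,-5,0],[-5,0,-10,0],[-5,0,-15,0],[-5,0,-15,0],[-5,0,-5,0],[0,0,0,-0.055],[0,0,0,-0.055],[0,0,0,-0.054],[-15,9,0,0],[-20,12,0,0],[-20,12,0,0],[-20,12,0,0],[-20,12,0,0],[-15,9,0,0],[-9.6,5.7,0,0],[0,0,0,0],[0,0,0,0],[0,0,0,0]]'
python3 - <<'E'
from h import *
p,W=cam("scene"); cv2.imwrite("pics/s4.png",cv2.resize(p[140:320,200:440],(800,600),interpolation=cv2.INTER_CUBIC)); np.save("s4.npy",W)
S=W[160:320,200:440].reshape(-1,3); C=p[160:320,200:440].reshape(-1,3).astype(int)
S=S[(C[:,2]-C[:,0]>40)&(S[:,2]>85)&(S[:,2]<135)&(S[:,0]>580)&(S[:,1]<-50)]
A=np.c_[S[:,:2]-[650,-187],np.ones(len(S))]; print(len(S),cv2.minAreaRect(S[:,:2].astype(np.float32)),np.linalg.lstsq(A,S[:,2],rcond=None)[0].round(3))
E
```

```text
time_s: 9.65
eef_pos: [647.7, -229.7, 281.0]
eef_rot: [[-0.092, 0.996, -0.001], [0.996, 0.092, 0.001], [0.001, -0.001, -1.0]]
ft_force: [-0.6, 1.0, -0.5]
opening: 37.9
finger_force: 60.9
424 ((643.0180053710938, -186.66200256347656), (39.82499313354492, 151.73272705078125), 4.62887716293335) [7.00000e-03 1.00000e-03 1.18405e+02]
```

View pics/s4.png

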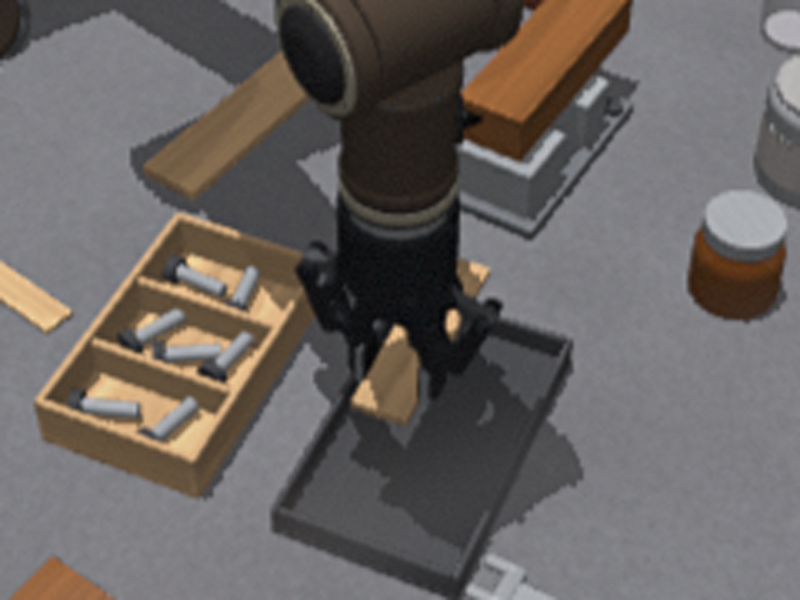

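The strip is held level, centred at (643,-187) with slope ~0, over the tray at (420,440) in the crop. I'll shift 6 mm in +x and lower it.

```bash
python3 -m handwheel '[[0,3,10,0],[0,3,15,0],[0,0,20,0],[0,0,20,0],[0,0,15,0],[0,0,10,0],[0,0,5,0],[0,0,4,0],[0,0,2,0],[0,0,1,0],[0,0,0,0],[0,0,0,0]]'
python3 -m handwheel '[[0,0,0.5,0],[0,0,0.5,0],[0,0,0,0],[0,0,0,0]]'
```

```text
time_s: 10.9
eef_pos: [654.5, -230.0, 179.9]
eef_rot: [[-0.092, 0.996, 0.001], [0.996, 0.092, -0.0], [-0.001, 0.001, -1.0]]
ft_force: [0.5, 0.4, -0.4]
opening: 38.4
finger_force: 60.9
time_s: 11.3
eef_pos: [654.2, -229.9, 178.2]
eef_rot: [[-0.092, 0.996, -0.0], [0.996, 0.092, 0.0], [0.0, -0.0, -1.0]]
ft_force: [-0.7, -0.6, -0.4]
opening: 37.9
finger_force: 60.9
```

```bash
python3 -m handwheel '[[0,0,0.5,0],[0,0,0.5,0],[0,0,0,0],[0,0,0,0]]'
python3 -m handwheel '[[0,0,0.5,0],[0,0,0,0],[0,0,0,0]]'
python3 -m handwheel '[[0,0,0.5,0],[0,0,0,0],[0,0,0,0]]'
```

```text
time_s: 11.7
eef_pos: [654.2, -229.9, 177.4]
eef_rot: [[-0.092, 0.996, 0.0], [0.996, 0.092, 0.0], [0.0, 0.0, -1.0]]
ft_force: [-0.7, -0.3, 2.3]
opening: 38.4
finger_force: 62.3
time_s: 12.0
eef_pos: [654.3, -229.9, 177.4]
eef_rot: [[-0.092, 0.996, -0.0], [0.996, 0.092, 0.0], [0.0, -0.0, -1.0]]
ft_force: [-1.9, 0.7, 5.4]
opening: 38.3
finger_force: 64.2
time_s: 12.3
eef_pos: [654.3, -229.9, 177.4]
eef_rot: [[-0.092, 0.996, -0.0], [0.996, 0.092, 0.0], [0.0, -0.0, -1.0]]
ft_force: [-2.2, 0.9, 7.3]
opening: 37.8
finger_force: 65.5
```

```bash
cat > st.py <<'E'
from h import *
p,W=cam("scene")
S=W[160:320,200:440].reshape(-1,3); C=p[160:320,200:440].reshape(-1,3).astype(int)
S=S[(C[:,2]-C[:,0]>40)&(S[:,2]>5)&(S[:,2]<30)&(S[:,0]>590)&(S[:,0]<715)&(S[:,1]<-70)]
A=np.c_[S[:,:2]-[650,-187],np.ones(len(S))]; print(len(S),cv2.minAreaRect(S[:,:2].astype(np.float32)),np.linalg.lstsq(A,S[:,2],rcond=None)[0].round(3))
E
python3 st.py; python3 -m handwheel '[[0,0,0,0],[0,0,0,0],[0,0,0,0],[0,0,0,0],[0,0,0,0]]' 52; python3 st.py
```

```text
212 ((648.9317016601562, -184.34902954101562), (157.76783752441406, 36.337364196777344), 87.92835235595703) [-0.0000e+00 -6.0000e-03  1.4758e+01]
time_s: 12.85
eef_pos: [654.1, -229.9, 175.8]
eef_rot: [[-0.092, 0.996, -0.0], [0.996, 0.092, 0.0], [0.0, -0.0, -1.0]]
ft_force: [0.1, 0.5, 0.4]
opening: 51.9
finger_force: 0.0
222 ((649.6299438476562, -186.16598510742188), (153.27499389648438, 34.81866455078125), 87.91604614257812) [-2.0000e-03 -1.0000e-03  1.4205e+01]
```

The strip went down gently. Now I'll withdraw and check.

```bash
python3 -m handwheel '[[0,0,-3,0],[0,0,-8,0],[0,0,-20,0],[0,0,-30,0],[0,0,-40,0],[0,0,-40,0],[0,0,-40,0],[-15,-15,-20,0],[-30,-20,0,0],[-30,-20,0,0],[-30,-20,0,0],[-30,-20,0,0],[0,0,0,0],[0,0,0,0]]'
python3 st.py
python3 - <<'E'
from h import *
p,W=cam("scene"); cv2.imwrite("pics/s5.png",p)
p,W=cam("top"); V=W.reshape(-1,3)
S=V[(abs(V[:,0]-577)<50)&(V[:,1]>50)&(V[:,1]<270)&(V[:,2]>88)&(V[:,2]<135)]
print(cv2.minAreaRect(S[:,:2].astype(np.float32)))
E
```

```text
time_s: 14.3
eef_pos: [571.6, -373.8, 379.1]
eef_rot: [[-0.09, 0.996, 0.002], [0.996, 0.09, -0.001], [-0.001, 0.002, -1.0]]
ft_force: [0.4, 0.1, 0.1]
opening: 52.0
finger_force: 0.0
836 ((649.8788452148438, -186.73114013671875), (41.08689498901367, 154.1002197265625), 5.313656330108643) [-1.0000e-02 -4.0000e-03  1.4165e+01]
((576.9658203125, 155.94140625), (200.28500366210938, 60.85529327392578), 87.34980010986328)
```

View pics/s5.png

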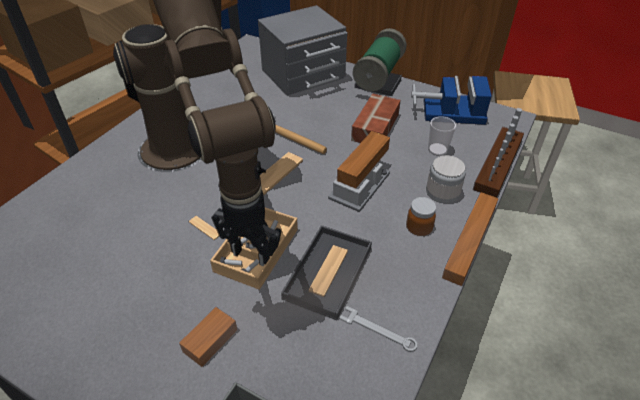

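The strip lies flat in the middle of the tray at (329,270). The timber is level at (365,160), the jar, offcut and brick are where they were, and the gripper is clear.

```bash
python3 -c "
from workcell import manip
print(manip.hand_in())"
```

```text
the job is handed in; nothing more can be done
None
```

The job is handed in at about 14 s of the 51 s allowed: the timber is level on both rests in its place, the strip lies flat in the middle of the tray, and the jar, offcut and brick look untouched; the hand-in gave no verdict.

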